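# Fit a ribbon cassette and hold the printer's paper lid open

## Robot

A 7-joint arm with a two-finger parallel gripper is mounted at the origin on the work surface. World frame = base frame: x ahead of the robot, y to its left, z up, the work surface at z = 0. Lengths are in mm, angles in rad, forces in N, time in s.
With the tool pointing down it reaches from about 400 to 875 mm from the base axis. Payload 4.4 kg.
Tool frame: the origin (TCP) lies at the very end of the fingers, on their centre line; the grasp point (between the pads) lies 19 mm behind it; z points along the fingers, y is the direction in which the jaws open and shut (so a half turn about z gives the same grasp; the last joint's range is limited). The gripper opens to 85 mm and grips with 20 to 120 N. Pads are 22 mm wide; open, the fingers measure 114 mm over their backs; the gripper's body (76 mm by 85 mm) begins 54 mm behind the grasp point. The pads swing forward as they close: fully open they stand 13 mm farther back than shut.
Start: joints at [1.216, 0.628, 0.038, 1.517, -0.027, 0.996, -0.02], TCP at [185.149, -623.087, 231.313] pointing down, gripper open.
Joint ranges: [-3.06, 3.06], [-0.37, 2.12], [-1.25, 1.32], [0.18, 2.47], [-1.1, 4.24], [0.23, 1.98], [-2.94, 2.94]. Speed limits (rad/s): [2.57, 2.57, 3.14, 3.14, 3.14, 3.14, 3.14].

## Interface

Orientations are given as [roll, pitch, yaw] about the fixed x, y, z axes, in that order (R = Rz(yaw) Ry(pitch) Rx(roll)).
In Python, from cell import ctrl gives the robot as it stands.
- The arm moves only by the shell command python3 -m crank 'ROWS' [OPENING]. ROWS is JSON, a list that holds one entry, the list of rows, each a list of 6 numbers: the shift along the tool's x, y, z in units of 30 mm (1.0 is 30 mm), then the turn, a rotation vector about the tool's x, y, z in units of 6 degrees (1.0 is 6 degrees). In form: [[[tx, ty, tz, rx, ry, rz], ...]]. A call has 1 to 12 rows; each row shifts and turns the pose as measured when the row begins, along the tool's axes as they then stand; what a row does not reach is not made up. A row lasts 1/12 s, in which the tool goes at most 41.7 mm and 7.16 degrees, less where a joint would pass 70% of its speed; a pose out of reach is approached as far as the arm can. A call is refused whole if a number of a shift passes 1 or a number of a turn 1, either way. A call with a gripper value outside its range is refused whole. OPENING is the gripper command: -1 is fully open, 1 is shut, values between are in proportion, set as the call begins (- or left out, the last holds). The fingers move at their own pace and stop on an object; the grip force is fixed at half the most. Time passes only in rows, so rows that do not move let the fingers close. It gives the time, the measured TCP pose, the force and the opening at its end, in the units of the state.
- ctrl.read_state(): the state, without advancing time (a new reading comes with each control period).
- ctrl.get_image(name): name is "scene" or "side" or "wrist"; returns a dict with "color" (384x512x3 uint8, red, green, blue), "depth" (384x512 float32, mm along the optical axis (not along the pixel's ray), 0 where there is no reading), "camera_matrix" (3x3 intrinsics, pixels), "R" (3x3) and "t" (3): a world point X has camera coordinates R X + t. Camera axes: x right, y down, z forward; pixel columns grow to the right and rows downward; lengths in mm; the calibration is good to about 2 mm. A picture is of the moment at which its call begins.
- ctrl.finish_job(): hands the job in, once; it reports no verdict.
Trained networks look in a picture, given as the dict that the camera call returned (one of the last four; its "shot" number tells which), for a name from the list of things; names that differ only in an ending like _2 or _b are one class to them, and where a whole thing is asked for, a point or a joint stands for the part that bears it (a point fixed in the world has none). Each returns a list of dicts, best first, with "conf" (0 to 1); they miss things now and then, are a little off and sometimes report something else, mostly with a low value. They report only what shows in the picture. A call takes as long as a camera call. They do not tell look-alikes from the thing itself.
- ctrl.search_frame(query, picture): "extent" ([centre column, centre row, width, height] in pixels, round what is visible of it).
The state is a dict: "clock": time; "qpos": joint angles; "qd": joint speeds; "tau": joint torques, N m; "eef_pos": TCP position; "tool_rot": TCP orientation; "force": force on the tool from outside, world axes, zero at the start; "torque": the same for the moment, N m; "width": finger opening in mm.
Only numpy, scipy, OpenCV 4.12 (cv2) and the standard library are available. Lean on these libraries where they do the work, as an engineer would, in place of code of your own. Each camera call takes 0.05 s, during which the arm holds its last target. There are 200 camera calls.

## Task

Reload the receipt printer on the desk: while its lid is still shut, take the new ribbon cassette (green fin), set it in the well in the printer's front deck and press it down until its black top is flush with the deck. Then raise the blue sprung paper lid by its black arch handle and hold it still, open at 45 degrees, so that the clerk can drop in the paper roll. The lid springs shut by itself, so finish while still holding it; leave the used cassette (red fin) and the other things on the desk where they are.

Things in the scene. Friction and masses are not known exactly. Their poses are not given: they have to be found in the camera images.
- printer: fixed white and grey receipt printer, 240 deep (its x, -125 to +115 mm), 170 wide (its y). Origin on the desk under it; x points from its front deck to its rear, z up. The front deck (x -125 to -5) is 70 mm above the desk; behind it is the paper compartment (x -5 to 115) with the lid, whose top is 101 mm above the desk when shut.
- well (a point): centre of the cassette well's mouth, level with the deck's top; 65 mm in front of the printer's origin; axes as the printer's. Well 67 (x) by 99 (y) mm, rims chamfered: 1.5 mm play each side. A carrier plate 16 mm below the deck holds a cassette 6 mm proud; pressed with about 6 N it sinks 6 mm to a stop and stays down: the cassette is then flush.
- new_fin (a point): centre of the green fin of the new cassette (loose, 80-150 g): a black block 64 (x) by 96 (y) by 22 (z) mm with an upright fin mid-top, 44 (x) long, 16 (y) thick, 24 high. The point is 34 mm above the underside, 12 mm above the black top, 12 mm below the fin's top. Axes: the cassette's, z up. Starts flat on the desk, left or right of the printer; fits the well either way round.
- used_fin (a point): centre of the red fin of the used cassette, of the same shape, lying flat on the desk on the other side. To be left alone.
- lid (a joint): angle of the blue paper lid in rad: 0 shut (level), grows as its front edge rises, 0.785 is 45 degrees, stop at 1.4. It is 170 wide, 115 from hinge to front edge, 6 thick, 220 g, with a spring: it shuts by itself from any angle; about 3 to 4 N at the handle hold it at 45 degrees.
- lid_bar (a point): middle of the lid's black arch handle: round bar 10 mm thick, 90 mm long along the printer's y, on a post at each end. Its centre line is 45 mm above the lid's mid-plane (42 mm above the lid's top) and 85 mm in front of the hinge line; 143 mm above the desk with the lid shut. Axes are the lid's: as the printer's when shut, turning with it.
- lid_hinge (a point): middle of the lid's hinge line, which runs along the printer's y at the printer's rear, 98 mm above the desk, 115 mm behind the printer's origin.
- roll: white paper roll standing upright, 72 across, 76 high mm; stands on the desk at the side or back, origin under it. To be left alone.
- stapler: red and black stapler, 130 long mm; stands on the desk at the side or back, origin under it. To be left alone.
- pencup: dark steel pen cup, 72 across, pens to 140 high mm; stands on the desk at the side or back, origin under it. To be left alone.
- mug: white mug, 80 across, 90 high mm; stands on the desk at the side or back, origin under it. To be left alone.
Mind the look-alikes: they are no part of the job. Leave any turquoise or yellow look-alike of the part that bears new_fin alone.

How it is judged (in metres and radians):
On the way:
1. with the lid still shut, the new cassette is pressed flush into the well (z of new_fin in the frame of well between 0.008 and 0.0145 m and horizontal distance between new_fin and well below 0.004 m and angle between the y axis of new_fin and the y axis of well, either way round below 0.06 rad and angle between new_fin's own z axis and vertical below 0.06 rad and value of joint lid below 0.1 rad), for 0.2 s.
At the end, for the whole second after the job is handed in: the robot holds the lid still at 45 degrees (within 6), the robot alone carrying it; the new cassette lies in the well within 4 mm and 3.4 degrees, its top flush within 2.5 mm; the other things are where they were (within 30 mm) (z of new_fin in the frame of well between 0.008 and 0.0145 m and horizontal distance between new_fin and well below 0.004 m and angle between the y axis of new_fin and the y axis of well, either way round below 0.06 rad and angle between new_fin's own z axis and vertical below 0.06 rad and value of joint lid between 0.68 and 0.89 rad and velocity of joint lid between -0.1 and 0.1 rad/s and contact force between any of the fingers, the arm and printer above 0.5 N); the arm keeps its last pose, push and grip.
It fails at once if the used cassette is moved by more than 30 mm (distance of used_fin from where it was at the start of the episode above 0.03 m).
It fails at once if another thing on the desk is moved by more than 30 mm or tipped over (distance of any of roll, stapler, pencup, mug from where it was at the start of the episode above 0.03 m or angle between any of roll, stapler, pencup, mug's own z axis and vertical above 0.5 rad).
It also fails if it takes over 58 s, if anything falls off the work surface, if the arm or the gripper's body presses on something with over 40 N, if the wrist force passes 120 N, or if a joint passes its speed limit or range.

## Working session

There is one attempt and no reset: what is moved stays moved. The work goes in short steps, Python scripts to look and compute and a shell command to move; the robot and the scene stay as the last step left them, time stands still between calls to the robot, and variables do not carry over. Pictures are saved under pics/ and viewed, about 8 in all and at most 12, crops included, and the job is handed in when it is done.

```bash
ls; mkdir -p pics; cat > h.py <<'E'
import numpy as np, cv2, json
from cell import ctrl
from scipy.spatial.transform import Rotation as Ro
def world(im,u,v,d=None):
    if d is None: d=im["depth"][int(round(v)),int(round(u))]
    K=np.array(im["camera_matrix"]);p=np.linalg.inv(K)@[u,v,1]*d
    return np.array(im["R"]).T@(p-np.array(im["t"]))
def cloud(im):
    K=np.array(im["camera_matrix"]);v,u=np.mgrid[:384,:512];d=im["depth"]
    p=np.stack([(u-K[0,2])/K[0,0]*d,(v-K[1,2])/K[1,1]*d,d],-1)-np.array(im["t"])
    return p@np.array(im["R"])
def save(name,a,s=1):
    a=cv2.resize(a,None,fx=s,fy=s,interpolation=cv2.INTER_CUBIC);cv2.imwrite('pics/'+name,a[...,::-1])
E
python3 - <<'E'
from h import *
ims={n:ctrl.get_image(n) for n in("scene","side")}
save('a.png',np.vstack([ims['scene']['color'],ims['side']['color']]),0.78)
np.save('/tmp/ims.npy',ims)
for n,im in ims.items():
    print(n,np.round(-np.array(im['R']).T@im['t']))
    for q in("new_fin","used_fin","lid_bar","lid","printer","roll","stapler","pencup","mug"):
        for r in ctrl.search_frame(q,im)[:4]:
            e=r['extent']; print(q,np.round(r['conf'],2),np.round(e),np.round(world(im,e[0],e[1])))
print(ctrl.read_state())
E
```

```text
pics
scene [1016. -438.  750.]
new_fin 0.81 [142. 294.  49.  45.] [ 491. -334.   40.]
new_fin 0.8 [188. 257.  44.  36.] [ 468. -199.   38.]
new_fin 0.8 [ 99. 230.  40.  30.] [ 219. -324.   22.]
new_fin 0.67 [ 96. 272.  48.  31.] [ 348. -386.   21.]
used_fin 0.82 [309. 169.  34.  24.] [406. 300.  21.]
lid_bar 0.91 [299. 243.  82.  64.] [650.  -4. 102.]
lid 0.93 [300. 242.  85.  60.] [649.   0. 101.]
printer 0.63 [285. 246. 118. 103.] [635. -35. 102.]
printer 0.36 [301. 244.  86.  63.] [651.   0.  99.]
roll 0.83 [137. 339.  44.  54.] [ 600. -392.   74.]
stapler 0.72 [374. 175.  38.  26.] [554. 444.  12.]
pencup 0.71 [398. 200.  35.  56.] [705. 321.  79.]
pencup 0.6 [300. 242.  80.  62.] [650.   1. 101.]
mug 0.79 [218. 348.  42.  72.] [ 685. -269.    5.]
side [-304.  826.  948.]
new_fin 0.9 [349. 178.  27.  16.] [ 337. -369.   28.]
new_fin 0.63 [296. 188.  28.  19.] [ 443. -175.   25.]
new_fin 0.58 [315. 173.  27.  15.] [ 460. -309.   21.]
new_fin 0.47 [364. 199.   8.  15.] [ 224. -301.   27.]
used_fin 0.77 [207. 266.  33.  30.] [381. 320.  21.]
used_fin 0.53 [224. 170.  55.  31.] [639.
[... 430 characters left out ...]
4. 265.  36.  28.] [383. 328.  28.]
{'clock': 1.0, 'qpos': array([ 1.21617533,  0.62838359,  0.03848509,  1.5173843 , -0.0270088 ,
        0.99627712, -0.01993778]), 'qd': array([ 0.00115063, -0.00033505, -0.00185512,  0.00025349,  0.00048699,
        0.00061538, -0.00071433]), 'tau': array([ 1.07425726e-04, -5.63277948e+01,  1.22559775e+00, -1.93787688e+01,
        1.09916384e-02,  1.50602413e-03,  1.62183210e-05]), 'eef_pos': array([ 185.18108663, -623.09664748,  231.32882852]), 'tool_rot': array([ 3.14152823e+00, -5.47397837e-05,  2.88865846e-01]), 'force': array([ 0.37504908, -0.29186722,  0.60104641]), 'torque': array([-0.05844519, -0.04681392, -0.00665482]), 'width': 85.31958415774878}
```

View picture.

View pics/a.png

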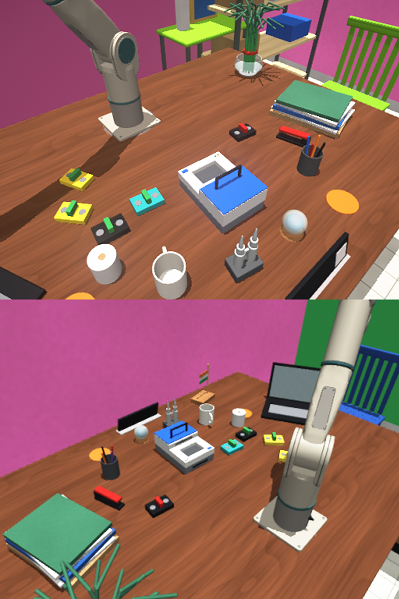

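```bash
python3 - <<'E'
from h import *
ims=np.load('/tmp/ims.npy',allow_pickle=True).item()
c=ims['scene']['color'][200:330,60:240]
save('b.png',c,4)
for n,im in ims.items():
    P=cloud(im);hsv=cv2.cvtColor(im['color'],cv2.COLOR_RGB2HSV)
    W=(P[...,2]>2)&(im['depth']>0)
    sat=(hsv[...,1]>110)&(hsv[...,2]>50)&W
    for nm,(lo,hi) in dict(yellow=(20,34),green=(38,78),turq=(79,98),blue=(99,125)).items():
        m=(sat&(hsv[...,0]>=lo)&(hsv[...,0]<=hi)).astype(np.uint8)
        k,lab,st,ce=cv2.connectedComponentsWithStats(m)
        for i in range(1,k):
            if st[i,4]>25:
                p=P[lab==i]; print(n,nm,np.round(ce[i]),st[i,4],'med',np.round(np.median(p,0)),'zmax',np.round(np.percentile(p[:,2],90)))
E
```

```text
scene yellow [253.  20.] 191 med [-665.  921.  101.] zmax 178.0
scene yellow [ 99. 231.] 572 med [ 224. -327.   21.] zmax 23.0
scene yellow [ 95. 274.] 815 med [ 353. -389.   21.] zmax 23.0
scene green [257.  39.] 2012 med [-528.  875.   72.] zmax 75.0
scene green [479.  43.] 1763 med [ 310. 1609.  113.] zmax 160.0
scene green [320.  47.] 440 med [ 26. 747. 181.] zmax 243.0
scene green [319.  75.] 120 med [ 30. 747.  87.] zmax 105.0
scene green [443. 136.] 70 med [626. 701.  88.] zmax 90.0
scene green [ 96. 224.] 166 med [ 210. -325.   41.] zmax 46.0
scene green [187. 251.] 133 med [ 455. -192.   45.] zmax 47.0
scene green [ 92. 267.] 187 med [ 344. -389.   44.] zmax 47.0
scene green [138. 286.] 128 med [ 470. -330.   46.] zmax 47.0
scene turq [188. 259.] 709 med [ 465. -198.   21.] zmax 23.0
scene blue [260.  10.] 461 med [-659. 1000.  166.] zmax 210.0
scene blue [390. 149.] 417 med [513. 550.  46.] zmax 55.0
scene blue [394. 186.] 73 med [677. 334. 103.] zmax 135.0
scene blue [299. 243.] 2619 med [650.  -3. 100.] zmax 102.0
side yellow [350. 180.] 268 med [ 332. -373.   21.] zmax 2
[... 380 characters left out ...]
de green [ 78. 305.] 8296 med [466. 682.  91.] zmax 350.0
side green [163. 366.] 441 med [ 29. 679. 332.] zmax 349.0
side green [ 53. 379.] 105 med [121. 808. 358.] zmax 363.0
side green [201. 380.] 234 med [-35. 653. 356.] zmax 368.0
side turq [296. 190.] 262 med [ 433. -169.   21.] zmax 25.0
side blue [486.  77.] 1152 med [  303. -1657.   116.] zmax 164.0
side blue [224. 170.] 795 med [629.  20. 102.] zmax 105.0
side blue [143. 202.] 29 med [674. 341. 108.] zmax 134.0
side blue [118. 325.] 446 med [362. 631.  54.] zmax 59.0
side blue [ 22. 318.] 150 med [551. 787.  56.] zmax 59.0
side blue [ 90. 352.] 59 med [340. 711.  54.] zmax 61.0
side blue [ 80. 358.] 43 med [345. 734.  56.] zmax 59.0
```

View pics/b.png

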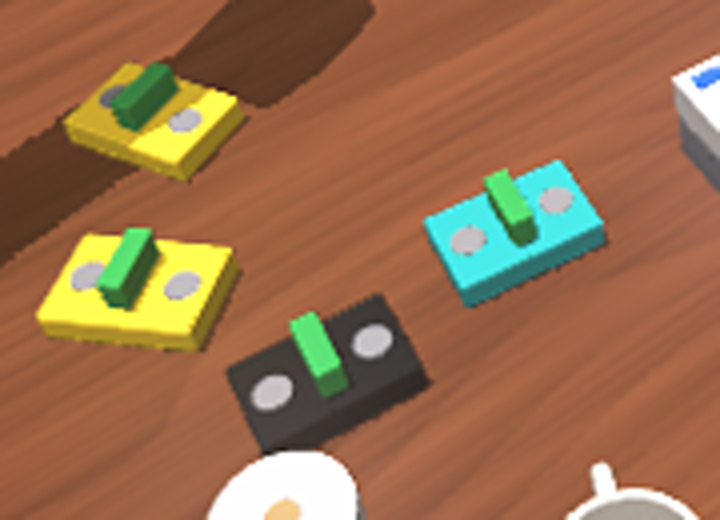

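The cassettes with a green fin on the left are yellow (96,224), yellow (92,267), turquoise (187,251) and black (138,286). Only the black one fits "black block, green fin"; the enlarged crop confirms it. I'll get coarse poses, then move over it.

```bash
cat >> h.py <<'E'
def axis(p):
    r=cv2.minAreaRect(p[:,:2].astype(np.float32)); b=cv2.boxPoints(r); e=[b[1]-b[0],b[2]-b[1]]
    e.sort(key=np.linalg.norm); return np.round(r[0],1),np.round([np.linalg.norm(x) for x in e],1),np.arctan2(e[1][1],e[1][0])%np.pi
def comp(m,uv=None,near=None,P=None):
    k,lab,st,ce=cv2.connectedComponentsWithStats(m.astype(np.uint8))
    i=1+np.argmax(st[1:,4]) if uv is None else 1+np.argmin([np.hypot(*(c-uv)) for c in ce[1:]])
    return lab==i
def goal(pos,rot):
    "tool-frame shift (units 30mm) and rotvec (units 6deg) to a world goal"
    s=ctrl.read_state();R0=Ro.from_euler('xyz',s['tool_rot'])
    print('shift u',np.round(R0.inv().apply(np.array(pos)-s['eef_pos'])/30,2),'turn u',np.round((R0.inv()*rot).as_rotvec(degrees=True)/6,2))
def down(yaw): return Ro.from_euler('xyz',[np.pi,0,yaw])
E
python3 - <<'E'
from h import *
ims=np.load('/tmp/ims.npy',allow_pickle=True).item()
for n,uv in(('scene',(138,286)),('side',(316,168))):
    im=ims[n];P=cloud(im);hsv=cv2.cvtColor(im['color'],cv2.COLOR_RGB2HSV)
    g=comp((hsv[...,1]>110)&(hsv[...,0]>38)&(hsv[...,0]<78)&(P[...,2]>2)&(P[...,2]<60),uv)
    p=P[g];print(n,'fin',axis(p[p[:,2]>41]),np.median(p[p[:,2]>41][:,2]))
    c=p.mean(0); d=np.hypot(*(P[...,:2]-c[:2]).transpose(2,0,1))
    m=(d<75)&(hsv[...,2]<100)&(P[...,2]>17)&(P[...,2]<27)&(hsv[...,1]<100)
    print('blk',axis(P[m]),m.sum())
    b=comp((hsv[...,1]>110)&(hsv[...,0]>=99)&(hsv[...,0]<125)&(P[...,2]>90)&(P[...,2]<112)&(abs(P[...,0]-650)<120)&(abs(P[...,1])<120))
    print('lid',axis(P[b]),np.median(P[b][:,2]))
    d=np.hypot(P[...,0]-650,P[...,1])
    m=(d<60)&(P[...,2]>128)&(P[...,2]<160)&(hsv[...,2]<90); 
    print('bar',axis(P[m]),m.sum(),np.median(P[m],0),np.percentile(P[m][:,2],90))
    m=(d<230)&(P[...,2]>64)&(P[...,2]<76)&(P[...,0]<650)&(abs(P[...,1])<150)
    print('deck',axis(P[comp(m)]),m.sum())
goal([475,-328,200],down(0.289))
E
```

```text
scene fin (array([ 469.1, -329.8]), array([15.1, 45.1], dtype=float32), np.float32(3.012176)) 45.80673490036436
blk (array([ 469.4, -329.9]), array([65.3, 94.3], dtype=float32), np.float32(1.4599967)) 725
lid (array([644.4,   4.3]), array([113.8, 170.1], dtype=float32), np.float32(1.4800601)) 100.2268485085626
bar (array([617.6,   4.2]), array([ 7.6, 95. ], dtype=float32), np.float32(1.479908)) 133 [6.17946070e+02 6.46724838e-02 1.45525173e+02] 147.55424076163172
deck (array([557.7,  12.8]), array([174.6, 196.4], dtype=float32), np.float32(3.0714138)) 1190
side fin (array([ 468.3, -322.7]), array([15.4, 45.9], dtype=float32), np.float32(3.0335948)) 46.26596577350417
blk (array([ 467.8, -320.7]), array([ 66.2, 101.6], dtype=float32), np.float32(1.4026662)) 117
lid (array([644.9,   9.2]), array([120.8, 171.5], dtype=float32), np.float32(1.4832915)) 101.48008006146995
bar (array([612.9,   7.1]), array([ 8. , 82.7], dtype=float32), np.float32(1.5086088)) 34 [613.11990512  -4.55941    144.37531378] 147.8586330516573
deck (array([548.9,  16.6]), array([175.5, 180.6], dtype=float32), np.float32(3.0395389)) 824
shift u [12.06 -6.68  1.04] turn u [ 0. -0. -0.]
```

```bash
python3 -m crank '[[[1,-0.56,0.09,0,0,0],[1,-0.56,0.09,0,0,0],[1,-0.56,0.09,0,0,0],[1,-0.56,0.09,0,0,0],[1,-0.56,0.09,0,0,0],[1,-0.56,0.09,0,0,0],[1,-0.56,0.09,0,0,0],[1,-0.56,0.09,0,0,0],[1,-0.56,0.09,0,0,0],[1,-0.56,0.09,0,0,0],[1,-0.56,0.09,0,0,0],[1,-0.56,0.09,0,0,0]]]' -1
python3 -m crank '[[[0,0,0,0,0,1],[0,0,0,0,0,1],[0,0,0,0,0,1],[0,0,0,0,0,0.95],[0,0,0,0,0,0]]]'
python3 - <<'E'
from h import *
s=ctrl.read_state();print(s['eef_pos'],s['tool_rot'],s['qpos'])
im=ctrl.get_image('wrist');save('c.png',im['color'])
print(-np.array(im['R']).T@im['t']);print(np.array(im['R']).round(2))
P=cloud(im);hsv=cv2.cvtColor(im['color'],cv2.COLOR_RGB2HSV)
g=comp((hsv[...,1]>110)&(hsv[...,0]>38)&(hsv[...,0]<78)&(P[...,2]>2)&(P[...,2]<60))
p=P[g];print('fin',axis(p[p[:,2]>41]),np.median(p[p[:,2]>41][:,2]),g.sum())
E
```

```text
clock: 2.0
eef_pos: [477.6, -327.9, 196.1]
tool_rot: [3.131, 0.005, 0.268]
force: [0.0, -0.4, 0.4]
width: 85.7
clock: 2.42
eef_pos: [488.2, -315.1, 195.3]
tool_rot: [3.137, -0.004, -0.144]
force: [0.1, 0.6, 0.2]
width: 85.4
[ 488.17847108 -315.09986324  195.33460825] [ 3.13716587 -0.00393212 -0.14435371] [ 0.41676792  0.57342743  0.16488216  1.76311941 -0.11987194  0.80945449
 -1.07707984]
[ 560.58592285 -326.14500038  338.19977869]
[[-0.14 -0.99  0.  ]
 [-0.95  0.14  0.28]
 [-0.28  0.04 -0.96]]
fin (array([ 448.5, -189.8]), array([16.1, 43.5], dtype=float32), np.float32(2.9936564)) 45.91065066270898 945
```

View pics/c.png

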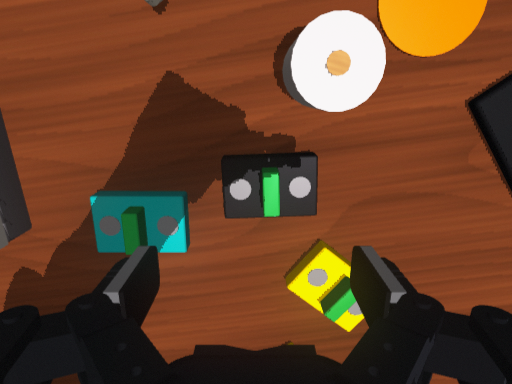

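The wrist view shows the black cassette with the green fin at (271,192), turquoise at (135,225) and yellow at (330,285). The fin picked by area was the wrong one (turquoise), so I'll select by pixel.

```bash
cat > fin.py <<'E'
from h import *
import sys
def fin(uv,zmin=41,zmax=60):
    im=ctrl.get_image('wrist');P=cloud(im);hsv=cv2.cvtColor(im['color'],cv2.COLOR_RGB2HSV)
    g=comp((hsv[...,1]>110)&(hsv[...,0]>38)&(hsv[...,0]<78)&(P[...,2]>2)&(P[...,2]<zmax+40),uv)
    p=P[g];print('fin',axis(p[p[:,2]>zmin]),np.median(p[p[:,2]>zmin][:,2]),g.sum());return im,P,hsv
if __name__=='__main__':
    im,P,hsv=fin((271,192)); c=P[192,271]
    m=(np.hypot(P[...,0]-c[0],P[...,1]-c[1])<75)&(P[...,2]>18)&(P[...,2]<27)&(hsv[...,2]<200)
    print('blk',axis(P[comp(m,(271,185))]))
    goal([469,-327,100],down(-0.13))
E
python3 fin.py
```

```text
fin (array([ 468.5, -329.5]), array([15.9, 43.8], dtype=float32), np.float32(3.0262709)) 45.907835509340295 858
blk (array([ 468.1, -329.5]), array([64.2, 96. ], dtype=float32), np.float32(1.4604415))
shift u [-0.58  0.45  3.18] turn u [ 0.04 -0.04 -0.09]
```

```bash
python3 -m crank '[[[-0.3,0.25,0.8,0.04,-0.04,-0.25],[-0.3,0.25,0.8,0,0,0],[0,0,0.8,0,0,0],[0,0,0.8,0,0,0],[0,0,0.4,0,0,0],[0,0,0,0,0,0],[0,0,0,0,0,0]]]' -1
python3 - <<'E'
from h import *
goal([468.4,-329.4,25],down(-0.113))
E
```

```text
clock: 3.1
eef_pos: [469.2, -332.4, 85.8]
tool_rot: [3.139, -0.007, -0.096]
force: [-0.3, -0.1, 1.0]
width: 85.5
shift u [-0.05 -0.1   2.03] turn u [ 0.03 -0.07  0.16]
```

```bash
python3 -m crank '[[[-0.05,-0.1,0.5,0.03,-0.07,0.16],[0,0,0.5,0,0,0],[0,0,0.5,0,0,0],[0,0,0.25,0,0,0],[0,0,0,0,0,0],[0,0,0,0,0,0]]]' -1
python3 - <<'E'
from h import *
goal([468.4,-329.4,25],down(-0.113))
E
```

```text
clock: 3.6
eef_pos: [471.4, -330.9, 33.7]
tool_rot: [3.14, -0.007, -0.113]
force: [0.8, -0.2, 0.1]
width: 85.5
shift u [-0.11 -0.04  0.29] turn u [ 0.02 -0.06  0.  ]
```

```bash
python3 -m crank '[[[-0.11,-0.04,0.26,0.02,-0.06,0],[-0.02,0,0.02,0,0,0],[0,0,0,0,0,0]]]' -1
python3 -m crank '[[[0,0,0,0,0,0],[0,0,0,0,0,0],[0,0,0,0,0,0],[0,0,0,0,0,0],[0,0,0,0,0,0],[0,0,0,0,0,0],[0,0,0,0,0,0],[0,0,0,0,0,0],[0,0,0,0,0,0],[0,0,0,0,0,0]]]' 1
```

```text
clock: 3.85
eef_pos: [468.6, -329.7, 26.3]
tool_rot: [3.14, -0.002, -0.112]
force: [0.2, -0.1, -0.6]
width: 85.3
clock: 4.68
eef_pos: [469.3, -330.2, 28.1]
tool_rot: [3.139, -0.005, -0.112]
force: [-0.3, -0.8, 0.5]
width: 14.8
```

```bash
python3 -m crank '[[[0,0,-0.4,0,0,0],[0,0,-0.8,0,0,0],[0,0,-0.9,0,0,0],[0,0,-0.9,0,0,0],[0,0,-0.9,0,0,0],[0,0,-0.5,0,0,0],[0,0,0,0,0,0],[0,0,0,0,0,0]]]'
python3 - <<'E'
from h import *
goal([522.5,17,165],down(-0.09))
im=ctrl.get_image('wrist');save('d.png',im['color'])
E
```

```text
clock: 5.35
eef_pos: [467.1, -329.0, 168.8]
tool_rot: [3.141, -0.002, -0.113]
force: [0.0, 0.4, -1.4]
width: 14.6
shift u [  0.53 -11.67   0.12] turn u [ 0.01 -0.02 -0.22]
```

View pics/d.png

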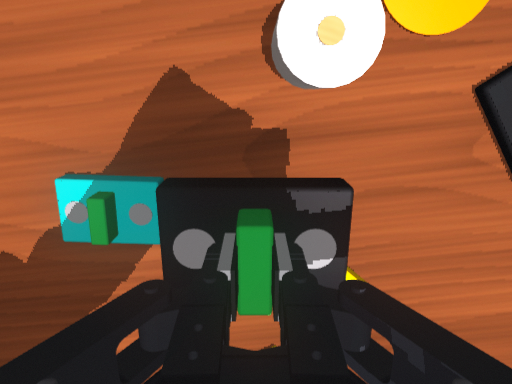

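```bash
python3 -m crank '[[[0.05,-0.5,0,0,0,0],[0.05,-1,0,0,0,0],[0.05,-1,0,0,0,0],[0.05,-1,0,0,0,-0.2],[0.05,-1,0,0,0,0],[0.05,-1,0,0,0,0],[0,-0.4,0,0,0,0],[0,0,0,0,0,0],[0,0,0,0,0,0],[0,0,0,0,0,0]]]'
python3 - <<'E'
from h import *
im=ctrl.get_image('wrist');save('e.png',im['color']);np.save('/tmp/e.npy',im)
P=cloud(im);hsv=cv2.cvtColor(im['color'],cv2.COLOR_RGB2HSV)
b=comp((hsv[...,1]>110)&(hsv[...,0]>=99)&(hsv[...,0]<125)&(P[...,2]>90)&(P[...,2]<112))
print('lid',axis(P[b]),np.median(P[b][:,2]),b.sum())
# well floor points
for lo,hi in((40,66),(45,60),(66,74)):
    m=comp((P[...,2]>lo)&(P[...,2]<hi)&(abs(P[...,0]-522)<100)&(abs(P[...,1]-15)<90)&(np.hypot(P[...,0]-522,P[...,1]-15)<(75 if hi<70 else 300)))
    print(lo,hi,axis(P[m]),m.sum(),np.median(P[m],0), np.argwhere(m).mean(0))
E
```

```text
clock: 6.23
eef_pos: [487.1, -147.2, 155.7]
tool_rot: [-3.141, 0.02, -0.096]
force: [0.5, -0.4, -0.9]
width: 14.7
lid (array([599.3, -45.7]), array([36.4, 62.8], dtype=float32), np.float32(1.4757711)) 101.0701565446748 7304
40 66 (array([519.1,  12.6]), array([65.3, 89.3], dtype=float32), np.float32(1.4807475)) 8211 [517.31765923   8.97478283  54.14720638] [169.16222141  45.98575082]
45 60 (array([519.3,  14.7]), array([65.3, 85.1], dtype=float32), np.float32(1.4807478)) 7910 [518.41049345   8.9691463   54.11671465] [167.74551201  45.85486726]
66 74 (array([521.6, -11.7]), array([116.6, 127.9], dtype=float32), np.float32(3.050349)) 14886 [519.85726619 -38.50641309  70.07312464] [165.29081016  85.18917103]
```

View pics/e.png

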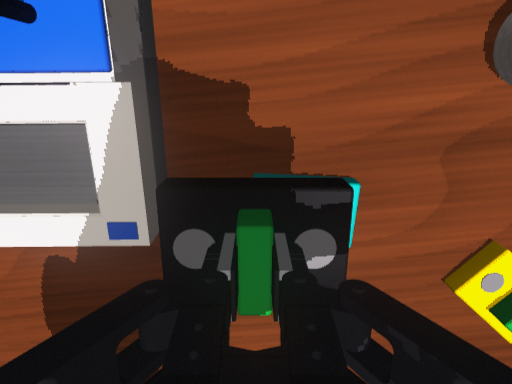

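```bash
python3 -m crank '[[[0,-0.6,-0.15,0,-0.1,0],[0,-0.5,-0.1,0,-0.1,0],[0,0,0,0,0,0],[0,0,0,0,0,0],[0,0,0,0,0,0],[0,0,0,0,0,0]]]'
cat > well.py <<'E'
from h import *
s=ctrl.read_state();print(s['eef_pos'],s['tool_rot'])
im=ctrl.get_image('wrist');save('f.png',im['color']);np.save('/tmp/e.npy',im)
P=cloud(im);hsv=cv2.cvtColor(im['color'],cv2.COLOR_RGB2HSV)
m=comp((P[...,2]>50)&(P[...,2]<58)&(np.hypot(P[...,0]-522,P[...,1]-13)<75))
print('floor',axis(P[m]),m.sum(),np.argwhere(m).min(0),np.argwhere(m).max(0))
d=comp((P[...,2]>67)&(P[...,2]<73)&(np.hypot(P[...,0]-522,P[...,1]-13)<150))
print('deck',axis(P[d]),d.sum(),np.argwhere(d).min(0),np.argwhere(d).max(0))
# deck hole: convert to printer-rotated coords, find inner edges
yaw=-0.09;c,sn=np.cos(yaw),np.sin(yaw);Q=(P[...,:2]-[522,14])@np.array([[c,-sn],[sn,c]])
q=Q[d]
for lab,sel,ax,sg in(('x+',(abs(q[:,1])<30)&(q[:,0]>15),0,1),('x-',(abs(q[:,1])<30)&(q[:,0]<-15),0,-1),('y-',(abs(q[:,0])<20)&(q[:,1]<-20),1,-1),('y+',(abs(q[:,0])<20)&(q[:,1]>20),1,1)):
    v=q[sel][:,ax]*sg
    if len(v)>20: print(lab,'inner',sg*np.percentile(v,2).round(1),'outer',sg*np.percentile(v,98).round(1))
# gripped cassette
g=(P[...,2]>s['eef_pos'][2]-12)&(P[...,2]<s['eef_pos'][2]+4)&(np.hypot(P[...,0]-s['eef_pos'][0],P[...,1]-s['eef_pos'][1])<75)&(hsv[...,1]<80)
g=comp(g,(256,200));print('cass',axis(P[g]),np.median(P[g][:,2]),g.sum())
E
python3 well.py
```

```text
clock: 6.78
eef_pos: [488.4, -125.5, 162.3]
tool_rot: [3.137, 0.043, -0.113]
force: [-0.2, -0.2, -2.0]
width: 14.7
[ 488.44335507 -125.52417066  162.29313063] [ 3.13655084  0.04272935 -0.1127713 ]
floor (array([519.7,  18.7]), array([65.4, 96. ], dtype=float32), np.float32(1.4813033)) 9869 [122   0] [207 130]
deck (array([542.9,   0. ]), array([143.6, 167.8], dtype=float32), np.float32(3.0516229)) 15428 [0 0] [243 174]
x+ inner 32.9 outer 56.7
x- inner -34.9 outer -60.6
y- inner -49.0 outer -83.1
cass (array([ 491.3, -127. ]), array([55.5, 96.4], dtype=float32), np.float32(1.4577761)) 155.7426314804353 12951
```

```bash
python3 - <<'E'
from h import *
goal([522,14.5,125],down(-0.0895))
E
```

```text
shift u [ 0.64 -4.78  1.19] turn u [ 0.05  0.41 -0.22]
```

```bash
python3 -m crank '[[[0.1,-0.4,0,0.05,0.41,-0.22],[0.1,-0.9,0,0,0,0],[0.1,-0.9,0,0,0,0],[0.1,-0.9,0,0,0,0],[0.1,-0.8,0,0,0,0],[0.05,-0.3,0,0,0,0],[0,0,0,0,0,0],[0,0,0,0,0,0],[0,0,0,0,0,0]]]'
python3 - <<'E'
from h import *
goal([522,14.5,125],down(-0.0895))
E
```

```text
clock: 7.58
eef_pos: [516.7, -9.5, 161.2]
tool_rot: [3.136, -0.003, -0.106]
force: [-0.6, -0.8, -0.7]
width: 14.3
shift u [ 0.09 -0.82  1.2 ] turn u [ 0.05 -0.03 -0.16]
```

```bash
python3 -m crank '[[[0.05,-0.5,0.3,0.05,-0.03,-0.16],[0.04,-0.35,0.5,0,0,0],[0,0,0.4,0,0,0],[0,0,0,0,0,0],[0,0,0,0,0,0],[0,0,0,0,0,0]]]'
python3 - <<'E'
from h import *
goal([522,14.5,115],down(-0.0895))
im=ctrl.get_image('wrist');save('f.png',im['color'])
sc=ctrl.get_image('scene');save('g.png',np.vstack([im['color'][:, :],cv2.resize(sc['color'][190:310,200:360],(512,384))]),0.75)
E
```

```text
clock: 8.08
eef_pos: [522.3, 11.1, 122.6]
tool_rot: [3.14, 0.001, -0.097]
force: [0.0, 0.1, -1.1]
width: 14.5
shift u [-0.02 -0.11  0.25] turn u [ 0.01  0.01 -0.07]
```

View pics/g.png

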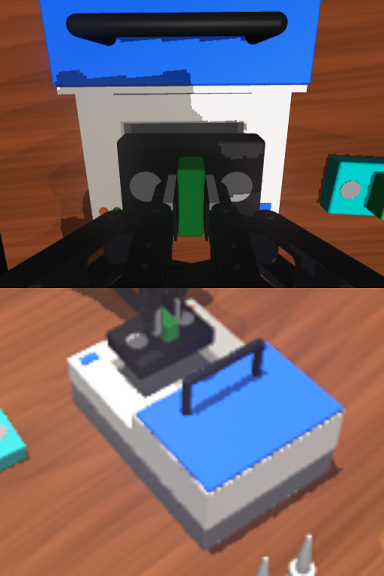

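```bash
cat > al.py <<'E'
from h import *
im=ctrl.get_image('wrist');P=cloud(im);s=ctrl.read_state()
Rt=Ro.from_euler('xyz',s['tool_rot']).as_matrix();T=(P-s['eef_pos'])@Rt   # tool frame
hw=P[...,2]
d=(hw>67)&(hw<73); t=T[d]
f=(hw>50)&(hw<60)&(np.abs(T[...,1])<80)&(np.abs(T[...,0])<80)
k=T[f]; print('floor seen y',np.percentile(k[:,1],[1,99]).round(1),'x',np.percentile(k[:,0],[1,99]).round(1),f.sum())
for x0 in (20,25,30):   # hole edges in deck along y at tool-x rows
    r=t[abs(t[:,0]-x0)<2.5]; a=r[r[:,1]<0][:,1];b=r[r[:,1]>0][:,1]
    if len(a) and len(b): print(x0,'deck L',a.min().round(1),a.max().round(1),'R',b.min().round(1),b.max().round(1))
r=t[abs(t[:,1])<30]; print('deck strip x rear of well',np.percentile(r[:,0],[1,50,99]).round(1))
c=(T[...,2]>-10)&(T[...,2]<20)&(abs(T[...,1])<70)&(abs(T[...,0])<60)&(hw>80)&(hw<125)
k=T[c];print('cass y',np.percentile(k[:,1],[.5,99.5]).round(1),'x max',np.percentile(k[:,0],99.7).round(1))
E
python3 al.py
```

```text
floor seen y [-54.3  44.9] x [19.3 28.2] 1939
20 deck L -90.0 -54.1 R 56.9 80.5
25 deck L -90.1 -53.9 R 44.3 80.3
30 deck L -89.7 -0.3 R 0.3 80.7
deck strip x rear of well [31.3 43.4 54.2]
cass y [-45.8  48.2] x max 30.6
```

```bash
python3 -m crank '[[[-0.03,-0.17,0.2,0.01,0.01,-0.07],[0,0,0,0,0,0],[0,0,0,0,0,0],[0,0,0,0,0,0]]]'; python3 al.py
```

```text
clock: 8.57
eef_pos: [523.2, 16.8, 118.0]
tool_rot: [-3.141, -0.005, -0.089]
force: [1.0, 0.4, -1.4]
width: 14.8
floor seen y [-48.4  50.6] x [20.5 27.7] 1664
20 deck L -84.0 -54.9 R 56.5 86.3
25 deck L -84.4 -48.0 R 50.3 86.0
30 deck L -84.1 -0.5 R 0.1 86.3
deck strip x rear of well [31.3 43.1 54.1]
cass y [-46.  48.] x max 30.7
```

```bash
python3 -m crank '[[[-0.04,0,0.2,0,0,0],[0,0,0.2,0,0,0],[0,0,0.15,0,0,0],[0,0,0,0,0,0],[0,0,0,0,0,0]]]'; python3 al.py; python3 -c "
from h import *
goal([521.9,16.5,82],down(-0.0895))"
```

```text
clock: 9.03
eef_pos: [522.1, 16.7, 99.7]
tool_rot: [-3.141, -0.005, -0.089]
force: [-0.1, -0.8, -1.8]
width: 14.3
floor seen y [-48.5  50.5] x [25.4 29. ] 1004
20 deck L -84.1 -53.6 R 55.7 86.1
25 deck L -84.5 -49.4 R 51.9 86.4
30 deck L -84.1 -3.5 R 19.6 86.2
deck strip x rear of well [-60.   44.5  55.6]
cass y [-54.3  56.1] x max 60.0
shift u [-0.    0.01  0.59] turn u [-0.   -0.05  0.  ]
```

Aligned (the well's and cassette's y centres agree within 0.2 mm). Lowering gently.

```bash
python3 -m crank '[[[0,0,0.15,0,-0.05,0],[0,0,0.15,0,0,0],[0,0,0.1,0,0,0],[0,0,0,0,0,0]]]'; python3 -m crank '[[[0,0,0.1,0,0,0],[0,0,0.1,0,0,0],[0,0,0,0,0,0]]]'
```

```text
clock: 9.42
eef_pos: [522.4, 16.6, 86.7]
tool_rot: [-3.141, 0.0, -0.09]
force: [0.5, -0.3, -2.1]
width: 14.9
clock: 9.67
eef_pos: [522.6, 16.6, 80.4]
tool_rot: [-3.141, -0.0, -0.09]
force: [1.2, -0.2, -1.3]
width: 14.5
```

```bash
python3 -m crank '[[[0,0,0.1,0,0,0],[0,0,0.1,0,0,0]]]'; python3 -m crank '[[[0,0,0.1,0,0,0],[0,0,0.05,0,0,0]]]'
```

```text
clock: 9.83
eef_pos: [522.8, 16.6, 75.6]
tool_rot: [-3.141, -0.001, -0.09]
force: [-9.0, 0.3, 48.6]
width: 14.6
clock: 10.0
eef_pos: [522.7, 16.6, 76.0]
tool_rot: [-3.139, -0.002, -0.09]
force: [-2.0, 1.2, 5.6]
width: 14.7
```

```bash
python3 -m crank '[[[0,0,0.04,0,0,0],[0,0,0,0,0,0],[0,0,0,0,0,0],[0,0,0,0,0,0]]]'; python3 -m crank '[[[0,0,0,0,0,0],[0,0,0,0,0,0],[0,0,0,0,0,0],[0,0,0,0,0,0],[0,0,0,0,0,0],[0,0,0,0,0,0]]]' -0.2; python3 -m crank '[[[0,0,-0.4,0,0,0],[0,0,-0.8,0,0,0],[0,0,-0.9,0,0,0],[0,0,-0.9,0,0,0],[0,0,-0.9,0,0,0],[-0.6,0,-0.5,0,0,0],[-0.6,0,0,0,0,0],[0,0,0,0,0,0],[0,0,0,0,0,0]]]'
cat > seat.py <<'E'
from h import *
im=ctrl.get_image('wrist');save('i.png',im['color']);P=cloud(im);hsv=cv2.cvtColor(im['color'],cv2.COLOR_RGB2HSV);z=P[...,2]
near=np.hypot(P[...,0]-521.5,P[...,1]-15.5)<90
g=comp((hsv[...,1]>110)&(hsv[...,0]>38)&(hsv[...,0]<78)&near&(z>72))
p=P[g];p=p[p[:,2]>90];print('fin',axis(p),'top z',np.median(p[:,2]),g.sum())
k=near&(hsv[...,2]<75)&(z>60)&(z<85);k=comp(k);print('black',axis(P[k]),np.median(P[k][:,2]),np.percentile(P[k][:,2],[5,95]))
w=near&(hsv[...,2]>170)&(hsv[...,1]<40)&(z>60)&(z<85);print('deck z',np.median(z[w]))
bar=(z>125)&(z<155)&(hsv[...,2]<80)&(np.hypot(P[...,0]-617,P[...,1]-7)<70);print('bar',axis(P[bar]),np.percentile(P[bar],[2,50,98],axis=0).round(1).tolist())
b=comp((hsv[...,1]>110)&(hsv[...,0]>=99)&(hsv[...,0]<125)&(z>90)&(z<112));print('lid',axis(P[b]),np.median(z[b]))
s=ctrl.read_state();print(s['eef_pos'],s['tool_rot'],s['qpos'].round(2))
E
python3 seat.py
```

```text
clock: 10.33
eef_pos: [523.0, 16.5, 76.2]
tool_rot: [-3.138, -0.004, -0.09]
force: [0.0, 0.1, -0.9]
width: 14.5
clock: 10.83
eef_pos: [523.2, 16.6, 75.1]
tool_rot: [-3.139, -0.003, -0.09]
force: [-0.9, -0.7, 0.5]
width: 51.1
clock: 11.58
eef_pos: [486.3, 19.3, 212.8]
tool_rot: [-3.138, -0.003, -0.091]
force: [0.7, 0.7, -0.5]
width: 51.2
fin (array([529.5,  14.9]), array([15.8, 59.7], dtype=float32), np.float32(3.0625718)) top z 93.93016773422445 1059
black (array([521.3,  15.8]), array([64.1, 99.2], dtype=float32), np.float32(1.4793037)) 69.96718904732784 [68.51977202 71.14064193]
deck z 70.06793263513148
bar (array([612.1,   7.8]), array([ 4. , 94.4], dtype=float32), np.float32(1.4829197)) [[606.4, -38.3, 125.6], [611.2, 12.2, 142.9], [616.3, 53.9, 146.0]]
lid (array([603.8,   8.5]), array([ 36. , 170.1], dtype=float32), np.float32(1.4806595)) 101.02462660868788
[485.89564553  19.2693502  212.43828851] [-3.13866271e+00 -1.68861629e-03 -9.07886747e-02] [-0.24  0.43  0.2   1.99 -0.13  0.73 -1.62]
```

View pics/i.png

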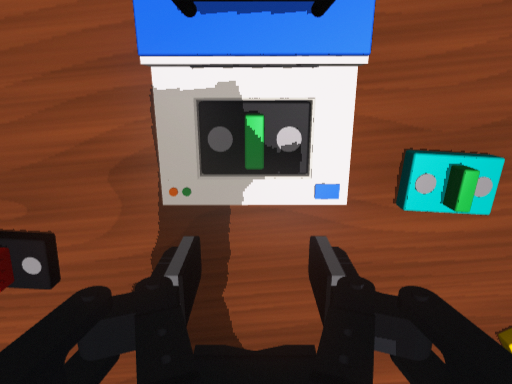

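The picture shows the black cassette in the well, fin at (254,140), with its edges parallel to the deck. Its top is 69.97 mm against 70.07 mm for the deck, so it is flush. Next I turn the tool 90° for the bar.

```bash
python3 -m crank '[[[0,0,0,0,0,-1],[0,0,0,0,0,-1],[0,0,0,0,0,-1],[0,0,0,0,0,-1],[0,0,0,0,0,-1],[0,0,0,0,0,-1],[0,0,0,0,0,-1],[0,0,0,0,0,-1],[0,0,0,0,0,-1],[0,0,0,0,0,-1],[0,0,0,0,0,-1],[0,0,0,0,0,-1]]]' -1; python3 -m crank '[[[0,0,0,0,0,-1],[0,0,0,0,0,-0.7],[0,0,0,0,0,0],[0,0,0,0,0,0]]]'
python3 - <<'E'
from h import *
print(ctrl.read_state()['qpos'].round(2));goal([616,7,185],down(1.481))
E
```

```text
clock: 12.63
eef_pos: [493.0, 18.2, 203.8]
tool_rot: [-3.135, -0.0, 1.223]
force: [-0.7, -0.5, 0.5]
width: 85.4
clock: 12.97
eef_pos: [495.1, 17.5, 200.5]
tool_rot: [-3.131, -0.003, 1.409]
force: [-0.1, 1.0, 1.0]
width: 85.5
[ 0.07  0.46 -0.22  1.96  0.14  0.74 -0.4 ]
shift u [0.3  4.04 0.48] turn u [-0.1  -0.03 -0.69]
```

```bash
python3 -m crank '[[[0,0.4,0,-0.1,-0.03,-0.69],[0.05,0.8,0.1,0,0,0],[0.05,0.9,0.1,0,0,0],[0,0.9,0.1,0,0,0],[0,0.6,0,0,0,0],[0,0.2,0,0,0,0],[0,0,0,0,0,0],[0,0,0,0,0,0],[0,0,0,0,0,0]]]' -1
python3 - <<'E'
from h import *
print(ctrl.read_state()['qpos'].round(2));goal([616,7,185],down(1.481))
im=ctrl.get_image('wrist');P=cloud(im);hsv=cv2.cvtColor(im['color'],cv2.COLOR_RGB2HSV);z=P[...,2]
bar=(z>135)&(z<155)&(np.hypot(P[...,0]-617,P[...,1]-7)<60);print('bar',axis(P[bar]),np.percentile(P[bar],[2,50,98],axis=0).round(1).tolist(),bar.sum())
E
```

```text
clock: 13.72
eef_pos: [610.9, 7.9, 185.8]
tool_rot: [-3.133, 0.002, 1.467]
force: [-0.2, 0.2, -0.5]
width: 85.4
[ 0.08  0.63 -0.22  1.67  0.17  0.87 -0.32]
shift u [-0.01  0.17  0.02] turn u [-0.08  0.02 -0.13]
bar (array([615.6,   7.9]), array([ 9.9, 99. ], dtype=float32), np.float32(1.4870853)) [[608.8, -37.4, 143.5], [616.1, 14.2, 147.2], [623.1, 55.6, 148.8]] 2476
```

```bash
python3 -m crank '[[[0,0.16,0.2,-0.08,0.02,-0.13],[0,0,0.5,0,0,0],[0,0,0.5,0,0,0],[0,0,0.4,0,0,0],[0,0,0.2,0,0,0],[0,0,0,0,0,0],[0,0,0,0,0,0]]]' -1
python3 - <<'E'
from h import *
goal([615.8,7.5,123],down(1.481))
E
```

```text
clock: 14.35
eef_pos: [612.8, 8.0, 130.9]
tool_rot: [3.139, -0.001, 1.486]
force: [0.4, 0.6, 0.8]
width: 85.5
shift u [-0.01  0.1   0.27] turn u [ 0.02 -0.01  0.05]
```

```bash
python3 -m crank '[[[0,0.1,0.25,0.02,-0.01,0.05],[0,0.03,0.03,0,0,0],[0,0,0,0,0,0]]]' -1; python3 -m crank '[[[0,0,0,0,0,0],[0,0,0,0,0,0],[0,0,0,0,0,0],[0,0,0,0,0,0],[0,0,0,0,0,0],[0,0,0,0,0,0],[0,0,0,0,0,0],[0,0,0,0,0,0],[0,0,0,0,0,0],[0,0,0,0,0,0]]]' 1
python3 -c "
from h import *
s=ctrl.read_state();print(s['eef_pos'],s['qpos'].round(2),s['torque'])"
```

```text
clock: 14.6
eef_pos: [617.9, 7.7, 123.5]
tool_rot: [3.139, 0.0, 1.48]
force: [0.3, 0.5, 1.0]
width: 85.3
clock: 15.43
eef_pos: [615.0, 8.1, 124.6]
tool_rot: [-3.139, 0.001, 1.481]
force: [-1.6, -0.0, 1.7]
width: 7.4
[614.96726582   8.11750621 124.63837825] [ 0.07  0.71 -0.2   1.71  0.2   0.74 -0.33] [-0.01475954  0.22059897  0.0168621 ]
```

```bash
python3 -m crank '[[[0,0.06,-0.12,0,0,0],[0,0.1,-0.18,0,0,0],[0,0.12,-0.17,0,0,0],[0,0.15,-0.17,0,0,0],[0,0,0,0,0,0]]]'
cat > lid.py <<'E'
from h import *
s=ctrl.read_state();R=Ro.from_euler('xyz',s['tool_rot'])
g=s['eef_pos']-19*R.as_matrix()[:,2]
ux=np.array([np.cos(.09),-np.sin(.09),0]);h=np.array([521.3,15.5,0])+180*ux+[0,0,98]
d=g-h;a=-d@ux;r=np.hypot(a,d[2]);th=np.degrees(np.arctan2(d[2],a))-27.9
print('theta',th.round(1),'r',r.round(1),'force',s['force'].round(1),'q6',s['qpos'].round(2),'rot',s['tool_rot'].round(3))
for t in(15,30,45):
    A=np.radians(27.9+t);w=h-96.2*np.cos(A)*ux+[0,0,96.2*np.sin(A)];w[:2]+=(g-w)[:2]@np.array([-ux[1],ux[0]])*np.array([-ux[1],ux[0]])
    print(t,'shift u',np.round(R.inv().apply(w-g)/30,2))
E
python3 lid.py
```

```text
clock: 15.85
eef_pos: [625.5, 7.1, 141.5]
tool_rot: [-3.129, 0.001, 1.481]
force: [0.5, -0.1, -6.2]
width: 7.9
theta 11.8 r 97.8 force [ 0.5 -0.1 -6.2] q6 [ 0.07  0.71 -0.21  1.66  0.19  0.81 -0.31] rot [-3.129e+00  1.000e-03  1.481e+00]
15 shift u [-0.    0.16 -0.1 ]
30 shift u [-0.    0.8  -0.64]
45 shift u [-0.    1.55 -1.  ]
```

Lifting well (−6 N load). Continuing along the arc.

```bash
python3 -m crank '[[[0,0.16,-0.14,0,0,0],[0,0.18,-0.14,0,0,0],[0,0.2,-0.14,0,0,0],[0,0.2,-0.14,0,0,0],[0,0,0,0,0,0]]]'
python3 lid.py
```

```text
clock: 16.27
eef_pos: [640.5, 5.8, 157.4]
tool_rot: [-3.109, 0.003, 1.482]
force: [1.3, -0.4, -8.6]
width: 7.9
theta 24.8 r 98.6 force [ 1.3 -0.4 -8.6] q6 [ 0.07  0.72 -0.22  1.58  0.18  0.9  -0.3 ] rot [-3.109e+00  3.000e-03  1.482e+00]
15 shift u [ 0.   -0.34  0.44]
30 shift u [-0.    0.29 -0.11]
45 shift u [-0.    1.04 -0.49]
```

```bash
python3 -m crank '[[[0,0.2,-0.12,0,0,0],[0,0.22,-0.12,0,0,0],[0,0.24,-0.11,0,0,0],[0,0.2,-0.08,0,0,0],[0,0,0,0,0,0],[0,0,0,0,0,0]]]'
python3 lid.py
```

```text
clock: 16.77
eef_pos: [658.9, 4.1, 169.8]
tool_rot: [-3.088, 0.005, 1.482]
force: [-3.0, 1.2, -5.7]
width: 7.7
theta 37.8 r 99.5 force [-3.   1.2 -5.7] q6 [ 0.08  0.74 -0.22  1.49  0.17  0.99 -0.28] rot [-3.088  0.005  1.482]
15 shift u [ 0.01 -0.94  0.89]
30 shift u [ 0.   -0.32  0.33]
45 shift u [-0.    0.42 -0.06]
```

```bash
python3 -m crank '[[[0,0.15,-0.04,0,0,0],[0,0.15,-0.02,0,0,0],[0,0.1,0,0,0,0],[0,0,0,0,0,0],[0,0,0,0,0,0],[0,0,0,0,0,0]]]'
cat > ang.py <<'E'
from h import *
for n in('scene','side','wrist'):
    im=ctrl.get_image(n);P=cloud(im);hsv=cv2.cvtColor(im['color'],cv2.COLOR_RGB2HSV)
    b=(hsv[...,1]>110)&(hsv[...,0]>=99)&(hsv[...,0]<125)&(P[...,2]>90)&(P[...,2]<230)&(np.hypot(P[...,0]-645,P[...,1])<130)
    if b.sum()<50: print(n,'few');continue
    p=P[comp(b)]
    for _ in range(3):
        c=p.mean(0);v=np.linalg.svd(p-c,full_matrices=False)[2][2];v*=np.sign(v[2]);p=p[abs((p-c)@v)<4]
    print(n,'lid deg',np.degrees(np.arccos(v[2])).round(1),v.round(2),len(p))
    if n!='wrist': save('l_'+n+'.png',im['color'])
E
python3 lid.py; python3 ang.py
```

```text
clock: 17.27
eef_pos: [661.5, 3.9, 171.1]
tool_rot: [-3.067, 0.007, 1.483]
force: [-3.2, 0.7, -3.9]
width: 7.8
theta 39.7 r 99.5 force [-3.2  0.7 -3.9] q6 [ 0.07  0.75 -0.22  1.46  0.17  1.03 -0.27] rot [-3.067  0.007  1.483]
15 shift u [ 0.01 -1.02  0.96]
30 shift u [ 0.   -0.41  0.38]
45 shift u [-0.    0.32 -0.02]
scene lid deg 39.4 [ 0.63 -0.06  0.77] 2663
side lid deg 40.7 [ 0.65 -0.06  0.76] 93
wrist lid deg 39.9 [ 0.64 -0.05  0.77] 11930
```

```bash
python3 -m crank '[[[0,0.25,-0.03,0,0,0],[0,0.2,-0.03,0,0,0],[0,0.1,0,0,0,0],[0,0,0,0,0,0],[0,0,0,0,0,0],[0,0,0,0,0,0]]]'
python3 lid.py; python3 ang.py
```

```text
clock: 17.92
eef_pos: [672.9, 2.8, 175.6]
tool_rot: [-3.055, 0.009, 1.483]
force: [-4.6, 0.5, -3.2]
width: 7.6
theta 46.9 r 100.0 force [-4.6  0.5 -3.2] q6 [ 0.07  0.77 -0.22  1.4   0.17  1.07 -0.27] rot [-3.055  0.009  1.483]
15 shift u [ 0.01 -1.38  1.16]
30 shift u [ 0.01 -0.78  0.57]
45 shift u [ 0.   -0.05  0.16]
scene lid deg 46.6 [ 0.72 -0.06  0.69] 2559
side lid deg 47.6 [ 0.74 -0.06  0.67] 232
wrist lid deg 47.0 [ 0.73 -0.06  0.68] 13005
```

```bash
python3 -m crank '[[[0,-0.11,0.03,0,0,0],[0,0,0,0,0,0],[0,0,0,0,0,0]]]'; python3 ang.py; python3 -m crank '[[[0,0,0,0,0,0],[0,0,0,0,0,0],[0,0,0,0,0,0],[0,0,0,0,0,0],[0,0,0,0,0,0],[0,0,0,0,0,0],[0,0,0,0,0,0],[0,0,0,0,0,0],[0,0,0,0,0,0],[0,0,0,0,0,0],[0,0,0,0,0,0],[0,0,0,0,0,0]]]'; python3 ang.py; python3 - <<'E'
import cv2,numpy as np
a=cv2.imread('pics/l_scene.png')[100:384,60:440];b=cv2.imread('pics/l_side.png')[120:300,100:400]
cv2.imwrite('pics/m.png',np.vstack([cv2.resize(a,(500,374)),cv2.resize(b,(500,226))[:, :]])[:600])
E
```

```text
clock: 18.32
eef_pos: [669.6, 3.1, 174.6]
tool_rot: [-3.056, 0.008, 1.483]
force: [-4.3, 0.8, -4.8]
width: 8.2
scene lid deg 44.6 [ 0.7  -0.06  0.71] 2598
side lid deg 45.8 [ 0.71 -0.06  0.7 ] 189
wrist lid deg 45.0 [ 0.71 -0.06  0.71] 12444
clock: 19.47
eef_pos: [669.7, 3.1, 174.6]
tool_rot: [-3.056, 0.008, 1.483]
force: [-4.5, 0.4, -4.7]
width: 7.6
scene lid deg 44.6 [ 0.7  -0.06  0.71] 2592
side lid deg 45.8 [ 0.71 -0.06  0.7 ] 192
wrist lid deg 45.0 [ 0.71 -0.06  0.71] 12557
```

View pics/m.png

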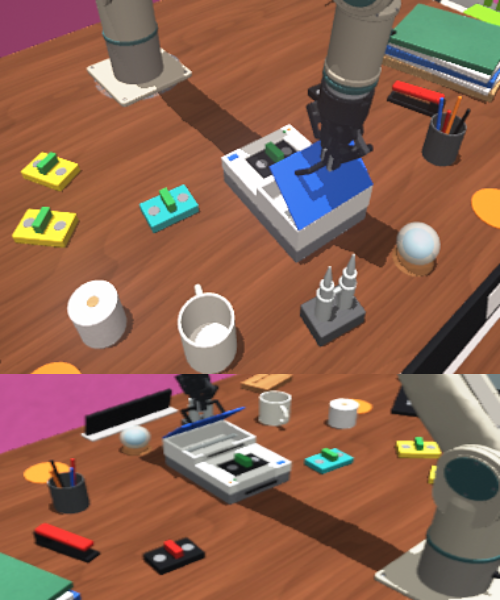

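The pictures show the lid held open at (320,180), the new cassette in the well at (270,152) and everything else in place. The lid stays at 45° with no drift over 1 s, so I'm handing in.

```bash
python3 -c "
from cell import ctrl
print(ctrl.finish_job())"
```

```text
the job is handed in; nothing more can be done
None
```

I pressed the new cassette (black block, green fin) flush into the well with the lid shut. I then gripped the lid's arch handle, raised the lid and handed the job in at about 19.5 s, still holding it open. No verdict was given at hand-in.

Last checks:
- **Cassette:** after I let go, its black top measured 69.97 mm against 70.07 mm for the deck, and it was centred and square within about 1 mm. I did not measure it again after raising the lid, but the final picture shows it still in the well.
- **Lid:** three cameras gave 44.6°, 45.8° and 45.0°, with no change over a second of standing still. The hand carried about 6 N.
- **Other things:** the used cassette, the other desk items and the look-alikes appear undisturbed in the final pictures. I judged this by eye, not by measurement.

Disagreements and one spike:
- **Side camera:** it placed things 5–7 mm off in y from the other two cameras, so I relied on the wrist and scene views.
- **Handle:** the grip point came out about 3 mm farther from the hinge than the stated size (about 99.5 mm against 96.2 mm), so I set the lid by its measured angle.
- **Press:** the force briefly read 49 N at the well's stop, under the 120 N wrist limit. If that press counts under the 40 N limit for the arm or gripper body, it would be over, but I take it to have gone through the fingers.

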